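# Stand the fallen medicine bottle back in its stock row

### The arm

A 6-joint arm with a two-finger parallel gripper is mounted at the origin on the work surface. World frame = base frame: x ahead of the robot, y to its left, z up, the work surface at z = 0. Lengths are in mm, angles in rad, forces in N, time in s.
With the tool pointing down it reaches from about 375 to 925 mm from the base axis. Payload 5.7 kg.
Tool frame: the origin (TCP) lies on the centre line of the jaws, within the pads' length; the fingertips stand 11 mm ahead of it and the grasp point (between the pads) lies 8 mm behind it; z points along the fingers, x is the direction in which the jaws open and shut, and the axes are right-handed (so a half turn about z gives the same grasp; the last joint's range is limited). The gripper opens to 85 mm and grips with 20 to 120 N. Pads are 22 mm wide; open, the fingers measure 114 mm over their backs; the gripper's body (76 mm by 85 mm) begins 54 mm behind the grasp point. The pads swing forward as they close: fully open they stand 13 mm farther back than shut.
Start: joints at [1.007, 0.359, 1.51, -0, 1.272, -0.115], TCP at [260.32, 540.554, 242.267] pointing down, gripper open.
Joint ranges: [-2.97, 2.97], [-1.01, 2.36], [0.21, 2.38], [-0.96, 4.11], [0.2, 2.71], [-2.98, 2.98]. Speed limits (rad/s): [2.39, 2.39, 3.14, 3.14, 3.14, 3.14].

### API

Orientations are given as [roll, pitch, yaw] about the fixed x, y, z axes, in that order (R = Rz(yaw) Ry(pitch) Rx(roll)).
In Python, from workcell import telemetry, optics, manip gives the robot as it stands.
- The arm moves only by the tool apply_moves, never from a script. Its argument "increments" is a list of rows, each a list of 7 numbers: the shift along the tool's x, y, z normalised to -1 to 1, where 1 is 0.1 m, then the turn, a rotation vector about the tool's x, y, z normalised to -1 to 1, where 1 is pi rad, then the opening, from 0 (shut) to 1 (fully open). A call has 1 to 20 rows; each row is the pose to reach, as a shift and turn from the pose commanded when the call began, along the tool's axes at that moment, turning the shorter way round; what a row does not reach only later rows make up. A row lasts 1/8 s, in which the tool goes at most 62.5 mm and 10.7 degrees, less where a joint would pass 70% of its speed; a pose out of reach is approached as far as the arm can. A call with a number of a shift or a turn outside -1 to 1 is refused whole. A call with a gripper value outside its range is refused whole. The fingers move at their own pace and stop on an object; the grip force is fixed at half the most. Time passes only in rows, so rows that repeat a pose let the fingers close. It gives the time, the measured TCP pose, the force and the opening at its end, in the units of the state.
- telemetry.observe(): the state, without advancing time (a new reading comes with each control period).
- optics.camera(name): name is "scene" or "side" or "wrist"; returns (picture, depth): 420x560x3 uint8, blue, green, red; 420x560 float32, mm along the optical axis (not along the pixel's ray), 0 where there is no reading.
- optics.camera_info(name): a dict with "mtx" (3x3 intrinsics, pixels), "view" (4x4, takes a point from world to camera coordinates). Camera axes: x right, y down, z forward; pixel columns grow to the right and rows downward; lengths in mm; the calibration is good to about 2 mm. A picture is of the moment at which its call begins: read the wrist's pose just before it. camera_info takes no time and is no camera call; for the wrist camera it gives the pose at the moment of the call.
- manip.sign_off(): hands the job in, once; it reports no verdict.
The state is a dict: "t": time; "joint_pos": joint angles; "qvel": joint speeds; "joint_torque": joint torques, N m; "position": TCP position; "ee_rot": TCP orientation; "contact_force": force on the tool from outside, world axes, zero at the start; "wrist_torque": the same for the moment, N m; "finger_gap": finger opening in mm.
Only numpy, scipy, OpenCV 4.12 (cv2) and the standard library are available. Lean on these libraries where they do the work, as an engineer would, in place of code of your own. Each camera call takes 0.05 s, during which the arm holds its last target. There are 200 camera calls.

### The job

One of the square medicine bottles has fallen over on the desk. Set it gently upright on the wooden stock board at the open end of the row, nearest the robot, squared up and in line with the two bottles already there, and close it up flush against the nearer one so that no gap is left. Leave the row where it stands and do not disturb the other things on the desk.

Things in the scene. Friction and masses are not known exactly. Their poses are not given: they have to be found in the camera images.
- fallen_bottle: Fallen square white plastic bottle lying on a flat side on the desk, left or right, cap towards the robot or sideways, never away from it. Body 56 x 56 mm, 98 mm tall, flat labelled sides; then short shoulder, round cap 40 mm across; 128 mm tall in all. Origin: centre of underside; z runs to the cap, x and y square to the sides. Loose, 0.17 to 0.35 kg.
- row_bottle_near: Row bottle nearer the robot, standing on the stock board; same shape, size and axes as the fallen one, origin at the centre of its underside, x along the row away from the robot. The fallen bottle goes on its -x side: flush means centres 56 mm apart. Loose, 0.35 kg, under 1 mm from the far bottle.
- row_bottle_far: Row bottle farther from the robot, between the near one and the steel end stop, under 1 mm clear of each; same shape, size and axes. Origin: centre of its underside. Loose, 0.35 kg.
- stock_board: Low fixed wooden board, 270 mm long (x, along the row, away from the robot), 100 mm wide (y), 12 mm thick; the row stands along its middle. Origin: centre of underside. A fixed steel end stop 90 mm high stands across it at x = +115 mm and braces the row; from x = -135 mm to 0 it is free.
- amber_bottle: Bystander: round amber glass bottle, 60 mm across, 125 mm tall, standing at the far middle of the work. Origin: centre of its underside.
- carton: Bystander: standing white carton, 50 x 70 x 110 mm tall, at the far middle. Origin: centre of its underside.

How it is judged (in metres and radians):
At the end, for the whole second after the job is handed in: Fallen bottle upright (3.4 deg) on the board, at rest, on the robot's side of the near row bottle: gap under 3.5 mm, offset under 9 mm, sides parallel within 5 deg. Row bottles upright, square (5 deg), within 12 mm of their start; amber bottle and carton upright, within 20 mm (angle between each of fallen_bottle, row_bottle_near, row_bottle_far's own z axis and vertical below 0.06 rad and z of fallen_bottle in the frame of stock_board between 0.009 and 0.016 m and x of fallen_bottle in the frame of row_bottle_near between -0.0595 and -0.05 m and y of fallen_bottle in the frame of row_bottle_near between -0.009 and 0.009 m and (angle between the x axis of fallen_bottle and the x axis of row_bottle_near, either way round below 0.09 rad or angle between the y axis of fallen_bottle and the x axis of row_bottle_near, either way round below 0.09 rad) and distance of each of row_bottle_near, row_bottle_far from where it was at the start of the episode below 0.012 m and angle between the x axis of each of row_bottle_near, row_bottle_far and the x axis of stock_board, either way round below 0.09 rad and distance of each of amber_bottle, carton from where it was at the start of the episode below 0.02 m and angle between each of amber_bottle, carton's own z axis and vertical below 0.1 rad and linear speed of fallen_bottle below 0.01 m/s and angular speed of fallen_bottle below 0.05 rad/s); the robot touches nothing.
It fails at once if a bottle of the row is knocked over (angle between any of row_bottle_near, row_bottle_far's own z axis and vertical above 0.4 rad).
It fails at once if the amber bottle or the carton is moved by more than 20 mm (distance of any of amber_bottle, carton from where it was at the start of the episode above 0.02 m).
It fails at once if the fallen bottle is dropped or slammed on the board (over 60 N) (contact force between fallen_bottle and stock_board above 60 N).
It fails at once if the fallen bottle is rammed into the row (over 60 N) (contact force between fallen_bottle and row_bottle_near above 60 N).
It also fails if it takes over 64 s, if anything falls off the work surface, if the arm or the gripper's body presses on something with over 40 N, if the wrist force passes 120 N, or if a joint passes its speed limit or range.

## Working session

There is one attempt and no reset: what is moved stays moved. The work goes in short steps, Python scripts to look and compute and a tool call to move; the robot and the scene stay as the last step left them, time stands still between calls to the robot, and variables do not carry over. Pictures are saved under pics/ and viewed, about 8 in all and at most 12, crops included, and the job is handed in when it is done.

Besides the shell and the picture viewer there is one more tool, called after ">>>" as name(argument=value, ...), one argument or row to a line, values as JSON. apply_moves: Moves the arm, as the interface text tells. Its arguments: {"type":"object","properties":{"increments":{"type":"array"}},"required":["increments"]}

```bash
mkdir -p pics; ls; cat > h.py <<'E'
import numpy as np, cv2
from workcell import telemetry, optics, manip
def grab(n):
    i=optics.camera_info(n); p,d=optics.camera(n)
    return p,d,np.array(i["mtx"]),np.array(i["view"])
def cloud(d,K,V):
    v,u=np.mgrid[:d.shape[0],:d.shape[1]]
    P=np.stack([(u-K[0,2])*d/K[0,0],(v-K[1,2])*d/K[1,1],d],-1)
    W=(P-V[:3,3])@V[:3,:3]
    W[d<=0]=np.nan
    return W
E
python3 - <<'E'
from h import *
print(telemetry.observe())
ims=[]
for n in ("scene","side"):
    p,d,K,V=grab(n); np.savez(f"{n}.npz",p=p,d=d,K=K,V=V); ims.append(p)
    print(n,-V[:3,:3].T@V[:3,3],V[2,:3])
cv2.imwrite("pics/a.png",cv2.resize(ims[0],(784,588))); cv2.imwrite("pics/b.png",ims[1])
E
```

```text
pics
{'t': 0.0, 'joint_pos': array([ 1.00695744e+00,  3.59500267e-01,  1.51147402e+00, -8.51444175e-07,
        1.27250527e+00, -1.15085801e-01]), 'qvel': array([ 0.00132245, -0.00026894,  0.00013518,  0.00133042,  0.00049007,
       -0.00107925]), 'joint_torque': array([ 1.64430840e-03, -5.27602315e+01, -2.78616732e+01,  2.43990326e-05,
        1.29740607e-02,  3.09433904e-05]), 'position': array([259.93629744, 540.01048226, 241.44057357]), 'ee_rot': array([-3.14137678e+00,  1.87451422e-03,  1.12204370e+00]), 'contact_force': array([0.65756765, 0.27685808, 0.0053261 ]), 'wrist_torque': array([-0.00749008,  0.00642257, -0.00313706]), 'finger_gap': 85.61475375426329}
scene [956.83686768 322.21158562 694.98638178] [-0.31371419 -0.42501388 -0.84908575]
side [ 678.47252325 -849.28798886  667.24115566] [ 0.03550016  0.80240405 -0.59572434]
```

View pics/a.png

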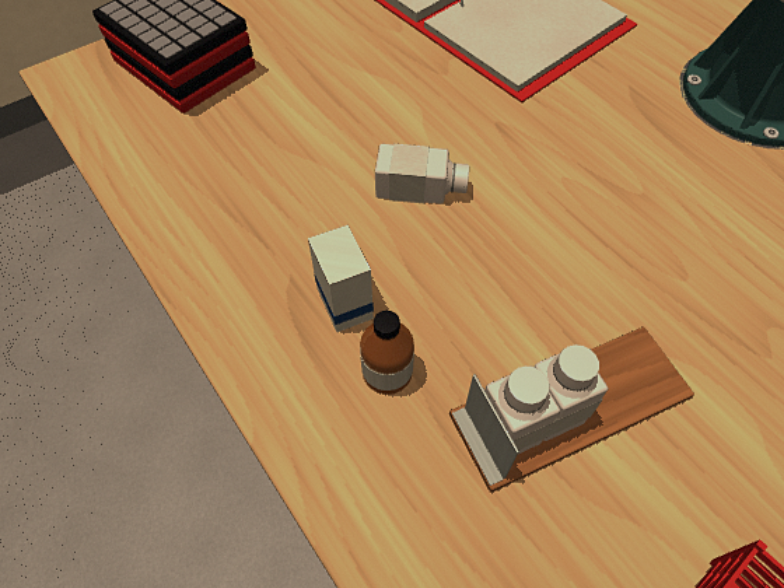

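View pics/b.png

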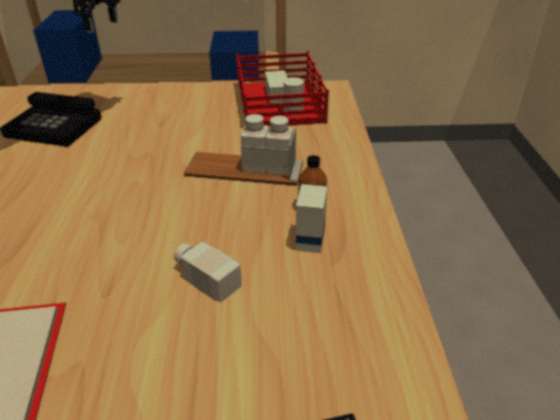

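View a: the fallen bottle is at about (415,172) with its cap at (460,180), the row caps are at (527,388) and (577,367), and the board's near end corners are at (643,328) and (693,394). View b (side) agrees: the bottle is at (210,268) and the row at (268,145). Next I'll turn these into positions with the depth clouds.

```bash
cat > m.py <<'E'
from h import *
def load(n): z=np.load(n+".npz"); return z["p"],cloud(z["d"],z["K"],z["V"])
def rect(Q,name):
    r=cv2.minAreaRect(Q[:,:2].astype(np.float32)); b=cv2.boxPoints(r)
    print(name,len(Q),"c",np.round(r[0],1),"size",np.round(r[1],1),"ang",round(r[2],1),"z med",round(float(np.median(Q[:,2])),1))
for n in("scene","side"):
    p,W=load(n); x,y,z=np.moveaxis(W,-1,0)
    s={"scene":1.4,"side":1}[n]
    def at(c,r): return W[int(r/s),int(c/s)].round(1)
    pts={"scene":dict(fb=(415,160),cap=(460,172),capN=(577,362),capF=(527,383),c1=(640,332),c2=(688,394),amb=(386,318),car=(340,245),table=(200,200)),
         "side":dict(fb=(210,258),cap=(184,252),capN=(255,120),capF=(279,122),c1=(200,158),c2=(192,172),amb=(314,160),car=(312,192),table=(100,300))}[n]
    print(n,{k:at(*v).tolist() for k,v in pts.items()})
    f=at(*pts["fb"]); near=np.hypot(x-f[0],y-f[1])<110
    for lo,hi,nm in((52,60,"fb top"),(8,70,"fb all")):
        m=near&(z>lo)&(z<hi); rect(W[m],nm)
    f=(at(*pts["capN"])+at(*pts["capF"]))/2; near=np.hypot(x-f[0],y-f[1])<75
    for lo,hi,nm in((134,146,"caps"),(100,115,"row shoulders"),(20,115,"row all")):
        m=near&(z>lo)&(z<hi)
        if m.sum()>4: rect(W[m],nm)
    near=np.hypot(x-f[0],y-f[1])<230
    m=near&(z>9)&(z<15)&(x<f[0]+40)&(y>-1e3); 
    k,l,st,c=cv2.connectedComponentsWithStats(m.astype(np.uint8)); i=1+st[1:,4].argmax()
    rect(W[l==i],"board")
E
python3 m.py
```

```text
scene {'fb': [569.9, -165.0, 54.2], 'cap': [527.4, -118.6, 45.9], 'capN': [653.3, 205.5, 140.7], 'capF': [707.3, 193.1, 139.4], 'c1': [491.7, 194.8, 12.1], 'c2': [508.7, 283.6, 13.3], 'amb': [771.3, 50.3, 125.9], 'car': [754.3, -64.7, 112.6], 'table': [831.7, -325.8, -2.0]}
fb top 1130 c [ 574.  -164.7] size [60.6 98.9] ang 47.7 z med 55.7
fb all 2219 c [ 563.6 -155.2] size [ 60.5 127.5] ang 48.8 z med 52.6
caps 1297 c [679.7 201.4] size [39.6 96.6] ang 78.9 z med 139.7
row shoulders 1567 c [682.6 201. ] size [ 87.8 116.1] ang 78.8 z med 109.4
row all 3373 c [682.2 200.6] size [ 90.2 116.9] ang 78.8 z med 96.2
board 4239 c [602.3 217.6] size [100.1 227.3] ang 78.8 z med 11.8
side {'fb': [573.3, -163.1, 56.8], 'cap': [523.3, -132.9, 46.3], 'capN': [653.6, 194.7, 141.5], 'capF': [706.4, 180.7, 142.5], 'c1': [nan, nan, nan], 'c2': [502.0, 185.9, 15.5], 'amb': [772.0, 43.2, 126.5], 'car': [760.7, -47.8, 111.8], 'table': [380.4, -201.9, 1.6]}
fb top 1283 c [ 573.6 -167.6] size [58.4 99.9] ang 47.6 z med 57.3
fb all 2522 c [ 561.7 -156.9] size [ 58.5 131.9] ang 47.6 z med 53.1
caps 318 c [679.2 200.3] size [46.1 93.8] ang 79.1 z med 140.7
row shoulders 515 c [680.2 191.6] size [ 78.6 115.7] ang 79.1 z med 109.5
row all 2157 c [680.2 194.1] size [ 84.4 117.2] ang 78.2 z med 73.8
board 1443 c [609.5 213.4] size [108.7 243.6] ang 79.1 z med 13.1
```

```bash
cat > g.py <<'E'
from h import *
from scipy.spatial.transform import Rotation as Ro
def cur():
    s=telemetry.observe(); return np.array(s["position"]),Ro.from_euler("xyz",s["ee_rot"]),s
def tool(az,down,sgn):  # tool pointing az, 'down' rad below horizontal; jaw axis horizontal
    d=np.array([np.cos(az)*np.cos(down),np.sin(az)*np.cos(down),-np.sin(down)])
    x=sgn*np.array([-np.sin(az),np.cos(az),0]); return Ro.from_matrix(np.c_[x,np.cross(d,x),d])
def row(P,R):
    p,r,s=cur(); return np.round(np.r_[r.inv().apply(np.array(P)-p)/100,(r.inv()*R).as_rotvec()/np.pi],4).tolist()
AZI=np.deg2rad(137.65-180); AZF=np.deg2rad(-11.1)
G=np.array([550.9,-145.1,29.])   # grasp point on lying bottle
E
python3 - <<'E'
from g import *
p,r,s=cur(); V=np.array(optics.camera_info("wrist")["view"])
print("cam in tool",r.inv().apply(-V[:3,:3].T@V[:3,3]-p),"look",r.inv().apply(V[2,:3]))
for sg in(1,-1):
    R=tool(AZI,np.pi/4,sg); d=R.apply([0,0,1]); H=G+8*d-130*d
    for f in(.25,.5,.75,1):
        from scipy.spatial.transform import Slerp
        print(sg,f,H.round(), row(p+f*(H-p),Slerp([0,1],Ro.concatenate([r,R]))(f)))
E
```

```text
cam in tool [   0.3908753   -74.03333617 -132.42695714] look [-0.00107801  0.28773958  0.95770808]
1 0.25 [487. -87. 115.] [-1.1655, 1.1918, 0.3174, -0.062, -0.0089, 0.022]
1 0.5 [487. -87. 115.] [-2.331, 2.3836, 0.6347, -0.1241, -0.0179, 0.0439]
1 0.75 [487. -87. 115.] [-3.4965, 3.5753, 0.9521, -0.1861, -0.0268, 0.0659]
1 1 [487. -87. 115.] [-4.6619, 4.7671, 1.2695, -0.2482, -0.0358, 0.0878]
-1 0.25 [487. -87. 115.] [-1.1655, 1.1918, 0.3174, 0.0126, -0.0873, -0.2109]
-1 0.5 [487. -87. 115.] [-2.331, 2.3836, 0.6347, 0.0252, -0.1747, -0.4218]
-1 0.75 [487. -87. 115.] [-3.4965, 3.5753, 0.9521, 0.0378, -0.262, -0.6327]
-1 1 [487. -87. 115.] [-4.6619, 4.7671, 1.2695, 0.0504, -0.3494, -0.8436]
```

>>> apply_moves(
  increments=[
    [-1,1,0,0,0,0,1],
    [-1,1,0,0,0,0,1],
    [-1,1,0,0,0,0,1],
  ],
)

```text
t: 0.48
position: [307.0, 403.8, 241.8]
ee_rot: [-3.141, 0.003, 1.12]
contact_force: [0.7, 1.2, -0.3]
finger_gap: 85.5
```

>>> apply_moves(
  increments=[
    [-1,1,0,0,0,0,1],
    [-1,1,0,0,0,0,1],
    [-1,1,0,0,0,0,1],
  ],
)

```text
t: 0.85
position: [354.2, 271.5, 242.2]
ee_rot: [-3.142, 0.001, 1.119]
contact_force: [-0.5, -0.4, 0.8]
finger_gap: 85.3
```

>>> apply_moves(
  increments=[
    [-1,1,0,0,0,0,1],
    [-1,1,0,0,0,0,1],
    [-1,1,0,0,0,0,1],
  ],
)

```text
t: 1.23
position: [401.9, 138.3, 242.5]
ee_rot: [3.141, -0.0, 1.119]
contact_force: [-0.1, 1.0, -0.6]
finger_gap: 85.0
```

>>> apply_moves(
  increments=[
    [-1,1,0,0,0,0,1],
    [-1,1,0,0,0,0,1],
    [-1,1,0,0,0,0,1],
    [-1,1,0,0,0,0,1],
  ],
)

```text
t: 1.72
position: [447.7, 6.8, 242.1]
ee_rot: [-3.141, -0.001, 1.12]
contact_force: [0.1, -0.5, -0.7]
finger_gap: 85.6
```

```bash
python3 - <<'E'
from g import *
p,r,s=cur(); print(p,s["joint_pos"],s["t"])
for sg in (1,-1):
    R=tool(AZI,np.pi/4,sg); d=R.apply([0,0,1]); H=G+8*d-130*d; print(row(H+[0,0,60],R), row(H,R))
E
```

```text
[447.67096346   6.77253004 242.13342011] [-1.40026713e-01  1.37325846e-01  1.82176698e+00  8.58595271e-04
  1.18292235e+00 -1.26041634e+00] 1.725
[-0.6724, 0.7642, 0.6677, -0.2485, -0.0362, 0.087] [-0.6728, 0.7646, 1.2677, -0.2485, -0.0362, 0.087]
[-0.6724, 0.7642, 0.6677, 0.051, -0.35, -0.8442] [-0.6728, 0.7646, 1.2677, 0.051, -0.35, -0.8442]
```

>>> apply_moves(
  increments=[
    [-0.3,0.38,0.2,-0.06,-0.009,0.022,1],
    [-0.5,0.6,0.4,-0.124,-0.018,0.044,1],
    [-0.67,0.76,0.67,-0.186,-0.027,0.065,1],
    [-0.67,0.76,0.67,-0.2485,-0.0362,0.087,1],
    [-0.67,0.76,0.67,-0.2485,-0.0362,0.087,1],
    [-0.67,0.76,0.67,-0.2485,-0.0362,0.087,1],
  ],
)

```text
t: 2.48
position: [490.3, -86.3, 229.0]
ee_rot: [2.459, -0.003, 0.838]
contact_force: [-0.3, -1.5, 0.1]
finger_gap: 85.3
```

```bash
python3 - <<'E'
from g import *
p,r,s=cur(); print(p,s["joint_pos"].round(3),s["t"])
R=tool(AZI,np.pi/4,1);d=R.apply([0,0,1]); H=G+8*d-130*d; print(row(H,R),row(G+8*d,R))
E
```

```text
[490.30938505 -86.25036849 228.95679876] [-0.01   0.098  2.172 -0.964  0.53  -0.076] 2.475
[-0.0306, -0.7313, 0.8706, -0.0328, -0.0021, 0.0007] [-0.0394, -0.5975, 2.1636, -0.0328, -0.0021, 0.0007]
```

The joint 4 limit (−0.96) stops the 45° tilt to the right. I'll stand the bottle up with a smaller tilt and then regrasp it from above. First I'll fit a kinematic model so I can plan joints.

```bash
cat > k.py <<'E'
from g import *
from scipy.optimize import least_squares
def rz(a):return Ro.from_euler("z",a)
def ry(a):return Ro.from_euler("y",a)
def fk(q,k):
    a0,h,l2,ko,l3,e,L=k
    A=rz(q[0]); B=A*ry(q[1]); C=B*ry(q[2]); R=C*rz(q[3])*ry(q[4])*rz(q[5]+np.pi)
    return A.apply([a0,e,h])+B.apply([0,0,l2])+C.apply([ko,0,l3])+R.apply([0,0,L]),R
D=[([1.00695744,.359500267,1.51147402,0,1.27250527,-.1150858],[259.93629744,540.01048226,241.44057357]),
([-.140026713,.137325846,1.82176698,.000858595,1.18292235,-1.26041634],[447.67096346,6.77253004,242.13342011])]
p,r,s=cur(); D.append((s["joint_pos"],p))
E
python3 - <<'E'
from k import *
q=s["joint_pos"]; print("rot err deg",np.rad2deg((fk(q,[0]*7)[1].inv()*r).magnitude()))
pr=np.array([50,400,400,0,400,68,230.])
w=np.array([.002,.005,.002,.01,.002,.01,.005])*1
f=lambda k:np.r_[np.concatenate([fk(a,k)[0]-b for a,b in D]),w*(k-pr)]
o=least_squares(f,pr); print(o.x.round(1),f(o.x)[:9].round(2)); np.save("k.npy",o.x)
E
```

```text
rot err deg 3.516635050723265e-14
[ -0.  266.3 611.1 112.1 433.6  68.9 361.7] [-0.   -0.02  0.01 -0.   -0.01  0.01  0.02  0.01 -0.01]
```

```bash
cat >> k.py <<'E'
try: K=np.load("k.npy")
except Exception: K=None
LO=np.array([-2.97,-1.01,.21,-.96,.2,-2.98]);HI=np.array([2.97,2.36,2.38,4.11,2.71,2.98])
def ik(P,R,q0):
    def f(q):
        pp,rr=fk(q,K); return np.r_[(pp-P),100*(rr.inv()*R).as_rotvec()]
    o=least_squares(f,np.clip(q0,LO+.01,HI-.01),bounds=(LO,HI)); return o.x,np.abs(o.fun).max()
E
python3 - <<'E'
from k import *
q0=s["joint_pos"]; c=np.array([-.739,.6737,0]); C0=np.array([573.8,-166,0])
for th in (20,30):
  t=np.deg2rad(th)
  for sg in(1,-1):
    R=tool(AZI,np.pi/2-t,sg); d=R.apply([0,0,1]); Gi=C0+21*c+[0,0,32]
    best=min((ik(Gi+8*d,R,np.r_[q0[:5],j6]) for j6 in(-1.5,0,1.5)),key=lambda a:a[1])
    print("init",th,sg,best[0].round(2),round(best[1],1))
    for az in(0,30,60,90):
        Rf=tool(np.deg2rad(az),t,-sg); df=Rf.apply([0,0,1])
        for B in((560,-100,0),(480,0,0),(560,0,0)):
            T=np.array(B)+[0,0,72]+8*df
            b=min((ik(T,Rf,np.array([az0,.4,1.9,j4,.6,j6])) for az0 in(-.5,0) for j4 in(1,3) for j6 in(-2,0,2)),key=lambda a:a[1])
            if b[1]<2: print("   fin",az,B,b[0].round(2),round(b[1],1))
E
```

```text
init 20 1 [-0.29  0.55  2.   -0.5   0.31 -0.67] 0.0
   fin 30 (560, -100, 0) [-0.96  0.95  2.22  1.67  1.22 -1.59] 0.0
   fin 30 (560, 0, 0) [-0.77  1.01  2.36  1.92  1.29 -1.8 ] 0.0
   fin 60 (560, -100, 0) [-0.9   0.92  1.83  1.09  1.39 -1.2 ] 0.0
   fin 60 (480, 0, 0) [-0.9   0.92  2.12  1.16  1.26 -1.47] 0.0
   fin 60 (560, 0, 0) [-0.77  0.91  1.98  1.24  1.29 -1.32] 0.0
   fin 90 (560, -100, 0) [-0.75  1.    1.45  0.76  1.72 -1.08] 0.0
   fin 90 (480, 0, 0) [-0.72  0.93  1.76  0.78  1.54 -1.24] 0.0
   fin 90 (560, 0, 0) [-0.64  0.96  1.59  0.85  1.6  -1.11] 0.0
init 20 -1 [-0.29  0.55  2.   -0.5   0.31  2.47] 0.0
   fin 30 (560, -100, 0) [-0.96  0.95  2.22  1.67  1.22  1.55] 0.0
   fin 30 (560, 0, 0) [-0.77  1.01  2.36  1.92  1.29  1.34] 0.0
   fin 60 (560, -100, 0) [-0.9   0.92  1.83  1.09  1.39  1.94] 0.0
   fin 60 (480, 0, 0) [-0.9   0.92  2.12  1.16  1.26  1.67] 0.0
   fin 60 (560, 0, 0) [-0.77  0.91  1.98  1.24  1.29  1.83] 0.0
   fin 90 (560, -100, 0) [-0.75  1.    1.45  0.76  1.72  2.06] 0.0
   fin 90 (480, 0, 0) [-0.72  0.93  1.76  0.78  1.54  1.91] 0.0
   fin 90 (560, 0
[... 493 characters left out ...]
  fin 90 (480, 0, 0) [-0.69  0.82  1.8   0.74  1.41 -1.17] 0.0
   fin 90 (560, 0, 0) [-0.61  0.86  1.64  0.8   1.47 -1.05] 0.0
init 30 -1 [-0.27  0.56  2.05 -0.96  0.24  2.95] 8.7
   fin 30 (560, -100, 0) [-0.89  0.8   2.21  1.65  1.03  1.72] 0.0
   fin 30 (560, 0, 0) [-0.69  0.83  2.34  1.95  1.06  1.54] 0.0
   fin 60 (560, -100, 0) [-0.86  0.81  1.85  1.04  1.25  2.04] 0.0
   fin 60 (480, 0, 0) [-0.85  0.79  2.14  1.14  1.12  1.79] 0.0
   fin 60 (560, 0, 0) [-0.72  0.79  1.99  1.2   1.15  1.95] 0.0
   fin 90 (560, -100, 0) [-0.73  0.9   1.5   0.7   1.59  2.1 ] 0.0
   fin 90 (480, 0, 0) [-0.69  0.82  1.8   0.74  1.41  1.97] 0.0
   fin 90 (560, 0, 0) [-0.61  0.86  1.64  0.8   1.47  2.09] 0.0
```

```bash
cat >> k.py <<'E'
from scipy.spatial.transform import Slerp
def plan(P,R,n,hold=1,grip=1,start=None,check=True):
    p,r,s=cur(); 
    if start: p,r=start
    sl=Slerp([0,1],Ro.concatenate([r,R])); q=s["joint_pos"]; out=[]; qs=[]; worst=0
    for i in list(range(1,n+1))+[n]*hold:
        f=i/n; PP=p+f*(np.array(P)-p); RR=sl(f)
        out.append([float(x) for x in np.r_[r.inv().apply(PP-p)/100,(r.inv()*RR).as_rotvec()/np.pi].round(3)]+[grip])
        if check:
            q2,e=ik(PP,RR,q); worst=max(worst,e); qs.append(np.abs(q2-q).max()); q=q2
    print(str(out).replace("-0.0,","0,").replace("0.0,","0,")); 
    if check: print("err",round(worst,2),"maxdq",round(max(qs),2),"q",q.round(2))
c=np.array([-.739,.6737,0]); C0=np.array([573.8,-166,0]); T=np.deg2rad(20)
Ri=tool(AZI,np.pi/2-T,1); di=Ri.apply([0,0,1]); Pi=C0+22*c+[0,0,32]+8*di
Rf=tool(np.deg2rad(79),T,-1); df=Rf.apply([0,0,1])
E
python3 - <<'E'
from k import *
plan(Pi-100*di,Ri,5); print(Pi-100*di, Pi)
E
```

```text
[[-0.007, -0.043, 0.25, 0.021, 0, 0, 1], [-0.014, -0.086, 0.499, 0.042, -0.001, 0, 1], [-0.021, -0.13, 0.749, 0.064, -0.001, 0.001, 1], [-0.028, -0.173, 0.999, 0.085, -0.002, 0.001, 1], [-0.035, -0.216, 1.248, 0.106, -0.002, 0.001, 1], [-0.035, -0.216, 1.248, 0.106, -0.002, 0.001, 1]]
err 0.0 maxdq 0.16 q [-0.26  0.35  2.   -0.33  0.51 -0.83]
[ 534.28736576 -129.98138549  118.45172111] [ 559.56414211 -153.02183604   24.48245903]
```

>>> apply_moves(
  increments=[
    [-0.007,-0.043,0.25,0.021,0,0,1],
    [-0.014,-0.086,0.499,0.042,-0.001,0,1],
    [-0.021,-0.13,0.749,0.064,-0.001,0.001,1],
    [-0.028,-0.173,1,0.085,-0.002,0.001,1],
    [-0.035,-0.216,1,0.106,-0.002,0.001,1],
    [-0.035,-0.216,1,0.106,-0.002,0.001,1],
  ],
)

```text
t: 3.22
position: [524.6, -121.3, 138.8]
ee_rot: [2.791, 0.0, 0.83]
contact_force: [0.4, 0.0, 0.4]
finger_gap: 85.7
```

```bash
python3 - <<'E'
from k import *
D.append((s["joint_pos"],p)); print("fk err",fk(s["joint_pos"],K)[0]-p)
pp,dd,Kw,V=grab("wrist")
uv=lambda X:(Kw@(V[:3,:3]@X+V[:3,3])); f=lambda X:tuple(int(a) for a in (uv(X)/uv(X)[2])[:2])
cv2.circle(pp,f(Pi-8*di),4,(0,0,255),-1)
W=cloud(dd,Kw,V); x,y,z=np.moveaxis(W,-1,0)
m=(np.hypot(x-574,y+166)<75)&(z>50)&(z<62); Q=W[m][:,:2].astype(np.float32)
print(m.sum(),cv2.minAreaRect(Q) if m.sum()>5 else "",np.median(z[m]))
cv2.imwrite("pics/c.png",pp)
plan(Pi-60*di,Ri,3,1); plan(Pi,Ri,5,2)
E
```

```text
fk err [ 0.02932766 -0.0062713  -0.00730326]
7958 ((563.222412109375, -156.35110473632812), (56.791507720947266, 120.9914779663086), 47.660037994384766) 56.88277089121824
[[0.002, 0.018, 0.212, 0, 0, 0, 1], [0.004, 0.037, 0.425, 0, 0, 0, 1], [0.006, 0.055, 0.637, 0.001, 0, 0, 1], [0.006, 0.055, 0.637, 0.001, 0, 0, 1]]
err 0.0 maxdq 0.05 q [-0.27  0.43  2.   -0.38  0.42 -0.78]
[[0.001, 0.011, 0.247, 0, 0, 0, 1], [0.003, 0.021, 0.495, 0, 0, 0, 1], [0.004, 0.032, 0.742, 0, 0, 0, 1], [0.005, 0.043, 0.99, 0.001, 0, 0, 1], [0.007, 0.054, 1.237, 0.001, 0, 0, 1], [0.007, 0.054, 1.237, 0.001, 0, 0, 1], [0.007, 0.054, 1.237, 0.001, 0, 0, 1]]
err 0.0 maxdq 0.05 q [-0.29  0.55  2.   -0.5   0.31 -0.66]
```

View pics/c.png

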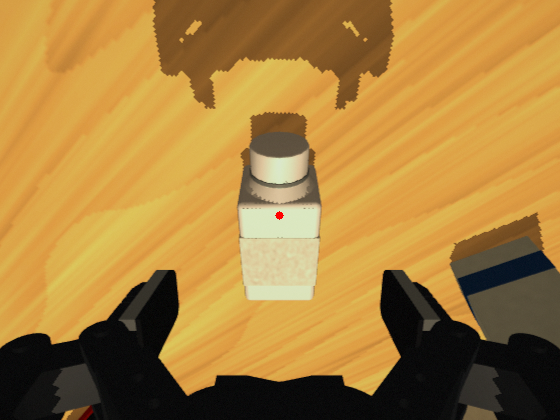

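View c: the bottle is centred between the open fingers (columns 240–320), with the planned grasp point at (279,215) on the body just behind the shoulder. Width (56.8) and height (56.9) match the text, so I'm descending and gripping.

>>> apply_moves(
  increments=[
    [0.002,0.018,0.3,0,0,0,1],
    [0.005,0.04,0.65,0,0,0,1],
    [0.007,0.054,1.0,0.001,0,0,1],
    [0.007,0.054,1.0,0.001,0,0,1],
  ],
)

```text
t: 3.78
position: [551.9, -147.5, 44.9]
ee_rot: [2.797, 0.003, 0.831]
contact_force: [-0.7, 0.8, 0.4]
finger_gap: 85.3
```

>>> apply_moves(
  increments=[
    [0,0,0.12,0,0,0,1],
    [0,0,0.237,0,0,0,1],
    [0,0,0.237,0,0,0,1],
    [0,0,0.237,0,0,0,0],
    [0,0,0.237,0,0,0,0],
    [0,0,0.237,0,0,0,0],
    [0,0,0.237,0,0,0,0],
    [0,0,0.237,0,0,0,0],
    [0,0,0.237,0,0,0,0],
    [0,0,0.237,0,0,0,0],
  ],
)

```text
t: 5.03
position: [559.3, -154.3, 25.1]
ee_rot: [2.793, 0.001, 0.83]
contact_force: [-2.1, 1.7, 5.7]
finger_gap: 55.5
```

```bash
python3 - <<'E'
from k import *
print(p, Pi,s["finger_gap"],s["contact_force"])
Lf=p+[-25,25,75]
plan(Lf,r,4,1,0)
Pf=np.array([550,-90,72+70])+8*df
plan(Pf,Rf,18,2,0,start=(Lf,r))
print(Pf)
E
```

```text
[ 559.29872096 -154.34729078   25.06799144] [ 559.56414211 -153.02183604   24.48245903] 55.50420583530708 [-2.08548319  1.69596851  5.74128309]
[[0.004, -0.019, -0.206, 0, 0, 0, 0], [0.007, -0.038, -0.413, 0, 0, 0, 0], [0.011, -0.057, -0.619, 0, 0, 0, 0], [0.015, -0.076, -0.826, 0, 0, 0, 0], [0.015, -0.076, -0.826, 0, 0, 0, 0]]
err 0.0 maxdq 0.04 q [-0.26  0.38  2.01 -0.36  0.47 -0.79]
[[0.026, -0.002, -0.024, 0.025, 0.008, 0.018, 0], [0.051, -0.005, -0.048, 0.05, 0.017, 0.036, 0], [0.077, -0.007, -0.072, 0.075, 0.025, 0.054, 0], [0.102, -0.01, -0.096, 0.1, 0.034, 0.072, 0], [0.128, -0.012, -0.12, 0.126, 0.042, 0.09, 0], [0.153, -0.014, -0.144, 0.151, 0.051, 0.108, 0], [0.179, -0.017, -0.169, 0.176, 0.059, 0.126, 0], [0.204, -0.019, -0.193, 0.201, 0.068, 0.144, 0], [0.23, -0.022, -0.217, 0.226, 0.076, 0.162, 0], [0.256, -0.024, -0.241, 0.251, 0.084, 0.18, 0], [0.281, -0.027, -0.265, 0.276, 0.093, 0.198, 0], [0.307, -0.029, -0.289, 0.301, 0.101, 0.216, 0], [0.332, -0.031, -0.313, 0.326, 0.11, 0.234, 0], [0.358, -0.034, -0.337, 0.352, 0.118, 0.253, 0], [0.383, -0.036, -0.361, 0.377, 0.127, 0.271, 0], [0.409, -0.039, -0.385, 0.402, 0.135, 0.289, 0], [0.434, -0.041, -0.409, 0.427, 0.144, 0.307, 0], [0.46, -0.043, -0.433, 0.452, 0.152, 0.325, 0], [0.46, -0.043, -0.433, 0.452, 0.152, 0.325, 0], [0.46, -0.043, -0.433, 0.452, 0.152, 0.325, 0]]
err 0.0 maxdq 0.33 q [-0.82  0.84  1.63  0.87  1.64 -1.04]
[551.43441444 -82.62057743 139.26383885]
```

>>> apply_moves(
  increments=[
    [0.004,-0.019,-0.1,0,0,0,0],
    [0.007,-0.038,-0.3,0,0,0,0],
    [0.011,-0.057,-0.55,0,0,0,0],
    [0.015,-0.076,-0.826,0,0,0,0],
    [0.015,-0.076,-0.826,0,0,0,0],
    [0.015,-0.076,-0.826,0,0,0,0],
  ],
)

```text
t: 5.78
position: [534.0, -129.4, 99.1]
ee_rot: [2.794, 0.002, 0.83]
contact_force: [0.0, 0.0, -2.8]
finger_gap: 55.5
```

>>> apply_moves(
  increments=[
    [0.026,-0.002,-0.024,0.025,0.008,0.018,0],
    [0.051,-0.005,-0.048,0.05,0.017,0.036,0],
    [0.077,-0.007,-0.072,0.075,0.025,0.054,0],
    [0.102,-0.01,-0.096,0.1,0.034,0.072,0],
    [0.128,-0.012,-0.12,0.126,0.042,0.09,0],
    [0.153,-0.014,-0.144,0.151,0.051,0.108,0],
    [0.179,-0.017,-0.169,0.176,0.059,0.126,0],
    [0.204,-0.019,-0.193,0.201,0.068,0.144,0],
    [0.23,-0.022,-0.217,0.226,0.076,0.162,0],
    [0.256,-0.024,-0.241,0.251,0.084,0.18,0],
    [0.281,-0.027,-0.265,0.276,0.093,0.198,0],
    [0.307,-0.029,-0.289,0.301,0.101,0.216,0],
    [0.332,-0.031,-0.313,0.326,0.11,0.234,0],
    [0.358,-0.034,-0.337,0.352,0.118,0.253,0],
    [0.383,-0.036,-0.361,0.377,0.127,0.271,0],
    [0.409,-0.039,-0.385,0.402,0.135,0.289,0],
    [0.434,-0.041,-0.409,0.427,0.144,0.307,0],
    [0.46,-0.043,-0.433,0.452,0.152,0.325,0],
    [0.46,-0.043,-0.433,0.452,0.152,0.325,0],
    [0.46,-0.043,-0.433,0.452,0.152,0.325,0],
  ],
)

```text
t: 8.28
position: [551.5, -83.1, 137.6]
ee_rot: [-1.922, 0.001, -0.193]
contact_force: [0.7, -0.4, -2.7]
finger_gap: 55.5
```

```bash
python3 - <<'E'
from k import *
print(p,s["finger_gap"],s["contact_force"],s["joint_pos"].round(2))
ims=[]
for n in("scene","side"):
    im,dd,Kc,V=grab(n); W=cloud(dd,Kc,V); ims.append(im)
    m=(np.hypot(W[...,0]-550,W[...,1]+90)<45)&(W[...,2]>20)
    print(n,m.sum(),np.nanmin(W[...,2][m]),np.nanmax(W[...,2][m]))
cv2.imwrite("pics/d.png",np.hstack([ims[0][40:300,180:460],ims[1][130:390,80:360]]))
plan(np.array([550,-90,72])+8*df,Rf,6,1,0)
E
```

```text
[551.50143286 -83.09486514 137.64307226] 55.5034523956975 [ 0.7238502  -0.37139315 -2.69094711] [-0.82  0.84  1.63  0.87  1.64 -1.04]
scene 2804 70.47799992587177 200.4412715155937
side 1403 72.8576920247487 202.17573085925446
[[0, 0.108, 0.04, 0, 0, 0, 0], [-0.001, 0.217, 0.08, 0, 0, 0, 0], [-0.001, 0.325, 0.12, 0, 0, 0, 0], [-0.002, 0.433, 0.16, 0, 0, 0, 0], [-0.002, 0.541, 0.2, 0, 0, 0, 0], [-0.003, 0.65, 0.24, 0.001, 0, 0, 0], [-0.003, 0.65, 0.24, 0.001, 0, 0, 0]]
err 0.0 maxdq 0.02 q [-0.82  0.96  1.62  0.87  1.58 -1.12]
```

View pics/d.png

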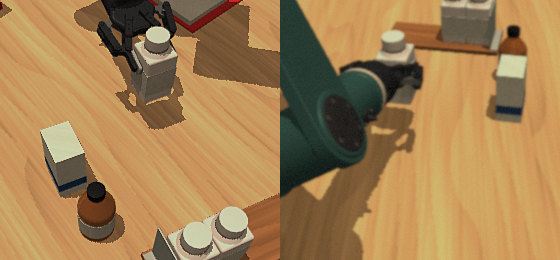

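View d: the bottle hangs upright in the jaws at about (155,65) in the left half, clear of everything. Its base is about 71 mm above the desk and its top at 201 (128 tall, as it should be). Lowering it onto the desk.

>>> apply_moves(
  increments=[
    [0,0.108,0.04,0,0,0,0],
    [-0.001,0.217,0.08,0,0,0,0],
    [-0.001,0.325,0.12,0,0,0,0],
    [-0.002,0.433,0.16,0,0,0,0],
    [-0.002,0.541,0.2,0,0,0,0],
    [-0.002,0.6,0.218,0,0,0,0],
    [-0.003,0.63,0.23,0,0,0,0],
    [-0.003,0.64,0.233,0,0,0,0],
    [-0.003,0.64,0.233,0,0,0,0],
  ],
)

```text
t: 9.5
position: [551.1, -82.7, 70.7]
ee_rot: [-1.92, 0.001, -0.193]
contact_force: [-0.2, 0.1, -1.7]
finger_gap: 55.6
```

>>> apply_moves(
  increments=[
    [0,0.009,0.003,0,0,0,0],
    [0,0.019,0.007,0,0,0,0],
    [0,0.019,0.007,0,0,0,0],
  ],
)

```text
t: 9.88
position: [551.1, -82.6, 68.5]
ee_rot: [-1.92, 0.001, -0.193]
contact_force: [0.3, 0.2, -2.7]
finger_gap: 55.9
```

>>> apply_moves(
  increments=[
    [0,0.009,0.003,0,0,0,0],
    [0,0.019,0.007,0,0,0,0],
    [0,0.019,0.007,0,0,0,0],
  ],
)

```text
t: 10.25
position: [551.1, -82.7, 67.4]
ee_rot: [-1.918, 0.001, -0.193]
contact_force: [-0.7, -3.3, 4.7]
finger_gap: 55.5
```

>>> apply_moves(
  increments=[
    [0,0.009,0.003,0,0,0,0],
    [0,0.014,0.005,0,0,0,0],
    [0,0.014,0.005,0,0,0,0],
  ],
)

```text
t: 10.62
position: [551.1, -82.7, 67.4]
ee_rot: [-1.916, 0.001, -0.193]
contact_force: [-2.4, -4.7, 12.1]
finger_gap: 55.4
```

>>> apply_moves(
  increments=[
    [0,0,0,0,0,0,1],
    [0,0,0,0,0,0,1],
    [0,0,0,0,0,0,1],
    [0,0,0,0,0,0,1],
    [0,0,0,0,0,0,1],
    [0,0,0,0,0,0,1],
    [0,0,-0.2,0,0,0,1],
    [0,0,-0.6,0,0,0,1],
    [0,0,-1,0,0,0,1],
    [0,0,-1,0,0,0,1],
  ],
)

```text
t: 11.88
position: [533.6, -179.5, 100.0]
ee_rot: [-1.923, -0.003, -0.196]
contact_force: [-1.1, 0.1, 0.0]
finger_gap: 85.4
```

```bash
python3 - <<'E'
from k import *
print(p,s["finger_gap"],s["joint_pos"].round(2),s["t"])
for n in("scene","side"):
    im,dd,Kc,V=grab(n); W=cloud(dd,Kc,V); x,y,z=np.moveaxis(W,-1,0)
    for lo,hi in((122,135),(90,103),(15,103)):
        m=(np.hypot(x-550,y+90)<50)&(z>lo)&(z<hi); 
        if m.sum()>5: print(n,m.sum(),cv2.minAreaRect(W[m][:,:2].astype(np.float32)),np.median(z[m]))
# next: tool down above bottle, jaw across row direction (perp to row)
for yaw in(79,-101):
    a=np.deg2rad(yaw); R=Ro.from_matrix(np.c_[[np.cos(a),np.sin(a),0],[np.sin(a),-np.cos(a),0],[0,0,-1]])
    for P in((550,-90,200),(550,-90,75),(597,217,90)): 
        b=min((ik(np.array(P),R,np.array([0,.3,1.8,.3,1.,j6])) for j6 in(-1.5,0,1.5)),key=lambda a:a[1]); print(yaw,P,b[0].round(2),round(b[1],2))
E
```

```text
[ 533.55927809 -179.49509003  100.00283527] 85.41729601867262 [-0.93  0.94  1.49  0.78  1.72 -1.06] 11.875
scene 337 ((551.8412475585938, -85.58275604248047), (38.73320007324219, 38.21714782714844), 53.59782791137695) 127.45015175002838
scene 438 ((552.0957641601562, -84.9941177368164), (56.409332275390625, 56.25798034667969), 77.17567443847656) 97.30667278486115
scene 1509 ((551.6221313476562, -85.55400085449219), (59.25502395629883, 58.03836441040039), 79.3550796508789) 69.65005038852091
side 292 ((550.980712890625, -87.42815399169922), (39.86561965942383, 38.78036880493164), 77.8143539428711) 128.85286401562973
side 372 ((551.086669921875, -88.62936401367188), (57.54852294921875, 55.653385162353516), 78.07828521728516) 98.1994348367032
side 1306 ((550.5365600585938, -87.2957992553711), (61.652671813964844, 58.96611022949219), 80.031982421875) 73.17355463448327
79 (550, -90, 200) [-0.29  0.34  1.65  0.    1.15 -1.66] 0.0
79 (550, -90, 75) [-0.29  0.5   1.77  0.    0.87 -1.66] 0.0
79 (597, 217, 90) [ 0.24  0.57  1.58 -0.    1.   -1.14] 0.0
-101 (550, -90, 200) [-0.29  0.34  1.65 -0.    1.15  1.48] 0.0
-101 (550, -90, 75) [-0.29  0.5   1.77 -0.    0.87  1.48] 0.0
-101 (597, 217, 90) [0.24 0.57 1.58 0.   1.   2.  ] 0.0
```

```bash
cat >> k.py <<'E'
def down(deg):
    a=np.deg2rad(deg); return Ro.from_matrix(np.c_[[np.cos(a),np.sin(a),0],[np.sin(a),-np.cos(a),0],[0,0,-1]])
RD=down(79)
E
python3 - <<'E'
from k import *
U=p+[0,0,95]; plan(U,r,3,0,1)
A=np.array([551.4,-120,215]); plan(A,RD,12,2,1,start=(U,r))
B=np.array([551.4,-86.8,190]); plan(B,RD,2,1,1,start=(A,RD))
E
```

```text
[[0, -0.298, -0.108, 0, 0, 0, 1], [0, -0.595, -0.217, 0, 0, 0, 1], [-0.001, -0.893, -0.325, 0, 0, 0, 1]]
err 0.0 maxdq 0.05 q [-0.93  0.8   1.5   0.8   1.81 -0.96]
[[0.006, -0.033, 0.04, -0.025, -0.025, -0.036, 1], [0.012, -0.066, 0.08, -0.05, -0.05, -0.072, 1], [0.018, -0.098, 0.12, -0.075, -0.076, -0.108, 1], [0.024, -0.131, 0.16, -0.101, -0.101, -0.144, 1], [0.03, -0.164, 0.199, -0.126, -0.126, -0.18, 1], [0.037, -0.197, 0.239, -0.151, -0.151, -0.216, 1], [0.043, -0.23, 0.279, -0.176, -0.176, -0.252, 1], [0.049, -0.263, 0.319, -0.201, -0.201, -0.288, 1], [0.055, -0.295, 0.359, -0.226, -0.227, -0.324, 1], [0.061, -0.328, 0.399, -0.251, -0.252, -0.36, 1], [0.067, -0.361, 0.439, -0.277, -0.277, -0.396, 1], [0.073, -0.394, 0.479, -0.302, -0.302, -0.432, 1], [0.073, -0.394, 0.479, -0.302, -0.302, -0.432, 1], [0.073, -0.394, 0.479, -0.302, -0.302, -0.432, 1]]
err 0.0 maxdq 0.16 q [-0.34  0.33  1.62 -0.    1.19 -1.72]
[[0.163, -0.032, 0.125, 0, 0, 0, 1], [0.326, -0.063, 0.25, 0, 0, 0, 1], [0.326, -0.063, 0.25, 0, 0, 0, 1]]
err 0.0 maxdq 0.78 q [-0.28  0.35  1.66 -0.    1.12 -1.66]
```

>>> apply_moves(
  increments=[
    [0,-0.298,-0.108,0,0,0,1],
    [0,-0.595,-0.217,0,0,0,1],
    [0,-0.893,-0.325,0,0,0,1],
    [0,-0.893,-0.325,0,0,0,1],
  ],
)

```text
t: 12.48
position: [533.4, -174.3, 195.9]
ee_rot: [-1.921, -0.001, -0.192]
contact_force: [0.7, -1.1, -0.9]
finger_gap: 85.4
```

>>> apply_moves(
  increments=[
    [0.006,-0.033,0.04,-0.025,-0.025,-0.036,1],
    [0.012,-0.066,0.08,-0.05,-0.05,-0.072,1],
    [0.018,-0.098,0.12,-0.075,-0.076,-0.108,1],
    [0.024,-0.131,0.16,-0.101,-0.101,-0.144,1],
    [0.03,-0.164,0.199,-0.126,-0.126,-0.18,1],
    [0.037,-0.197,0.239,-0.151,-0.151,-0.216,1],
    [0.043,-0.23,0.279,-0.176,-0.176,-0.252,1],
    [0.049,-0.263,0.319,-0.201,-0.201,-0.288,1],
    [0.055,-0.295,0.359,-0.226,-0.227,-0.324,1],
    [0.061,-0.328,0.399,-0.251,-0.252,-0.36,1],
    [0.067,-0.361,0.439,-0.277,-0.277,-0.396,1],
    [0.073,-0.394,0.479,-0.302,-0.302,-0.432,1],
    [0.073,-0.394,0.479,-0.302,-0.302,-0.432,1],
    [0.073,-0.394,0.479,-0.302,-0.302,-0.432,1],
  ],
)

```text
t: 14.22
position: [551.3, -118.8, 214.1]
ee_rot: [-3.139, -0.001, 1.379]
contact_force: [0.2, -1.2, 0.4]
finger_gap: 85.4
```

>>> apply_moves(
  increments=[
    [0.163,-0.032,0.125,0,0,0,1],
    [0.326,-0.063,0.25,0,0,0,1],
    [0.326,-0.063,0.25,0,0,0,1],
  ],
)

```text
t: 14.6
position: [550.1, -84.0, 187.8]
ee_rot: [-3.137, -0.001, 1.381]
contact_force: [-0.0, -0.1, -1.0]
finger_gap: 85.4
```

```bash
python3 - <<'E'
from k import *
print(p,s["ee_rot"],s["t"],s["joint_pos"].round(2))
im,dd,Kc,V=grab("wrist"); W=cloud(dd,Kc,V); x,y,z=np.moveaxis(W,-1,0)
for lo,hi in((124,135),(95,103)):
    m=(np.hypot(x-551,y+87)<45)&(z>lo)&(z<hi)
    if m.sum()>5: print(m.sum(),cv2.minAreaRect(W[m][:,:2].astype(np.float32)),np.median(z[m]))
cv2.imwrite("pics/e.png",im)
plan([551.4,-86.8,76],RD,6,1,1,check=False)
E
```

```text
[550.12945725 -84.01536283 187.7526993 ] [-3.13734458e+00 -9.65446430e-04  1.38112393e+00] 14.6 [-0.28  0.36  1.67  0.    1.12 -1.66]
3305 ((549.9845581054688, -84.97486877441406), (38.93965148925781, 39.12538146972656), 43.15031433105469) 128.69179498203962
2508 ((549.5673217773438, -84.82548522949219), (55.88441467285156, 55.134788513183594), 79.03243255615234) 98.64499944356663
[[-0.003, 0.002, 0.188, 0, 0, 0, 1], [-0.006, 0.004, 0.375, 0, 0, 0, 1], [-0.009, 0.006, 0.563, 0, 0, 0, 1], [-0.013, 0.008, 0.751, 0, 0, 0, 1], [-0.016, 0.01, 0.939, -0.001, 0, 0.001, 1], [-0.019, 0.011, 1.126, -0.001, 0, 0.001, 1], [-0.019, 0.011, 1.126, -0.001, 0, 0.001, 1]]
```

View pics/e.png

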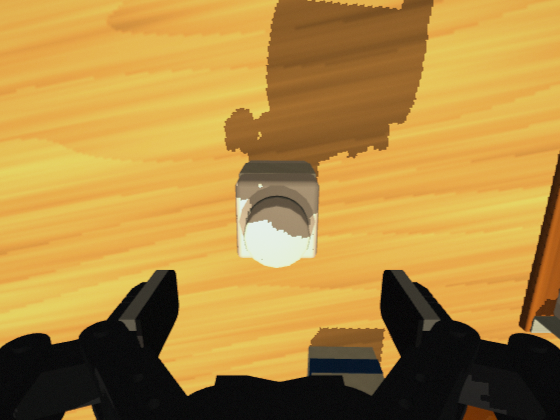

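View e: the bottle stands upright and square under the gripper, cap at (277,230), centred between the fingers. Its yaw is 79.0°, its centre is within 1 mm of the tool axis, and its cap is at 128.7. Descending and gripping near the shoulder.

>>> apply_moves(
  increments=[
    [0,0,0.25,0,0,0,1],
    [0,0,0.55,0,0,0,1],
    [0,0,0.85,0,0,0,1],
    [0,0,1.0,-0.001,0,0.001,1],
    [0,0,1.0,-0.001,0,0.001,1],
  ],
)

```text
t: 15.28
position: [551.1, -85.7, 89.2]
ee_rot: [3.14, -0.0, 1.377]
contact_force: [-0.5, -0.9, -0.3]
finger_gap: 85.3
```

>>> apply_moves(
  increments=[
    [-0.005,0,0.05,0,0,0,1],
    [-0.01,0,0.1,0,0,0,1],
    [-0.01,0,0.1,0,0,0,1],
    [-0.01,0,0.1,0,0,0,0],
    [-0.01,0,0.1,0,0,0,0],
    [-0.01,0,0.1,0,0,0,0],
    [-0.01,0,0.1,0,0,0,0],
    [-0.01,0,0.1,0,0,0,0],
    [-0.01,0,0.1,0,0,0,0],
    [-0.01,0,0.1,0,0,0,0],
  ],
)

```text
t: 16.52
position: [551.9, -86.6, 80.4]
ee_rot: [3.137, -0.0, 1.377]
contact_force: [-0.3, 1.4, 6.4]
finger_gap: 54.9
```

>>> apply_moves(
  increments=[
    [0,0,-0.1,0,0,0,0],
    [0,0,-0.4,0,0,0,0],
    [0,0,-0.8,0,0,0,0],
    [0,0,-1.0,0,0,0,0],
    [0,0,-1.0,0,0,0,0],
  ],
)

```text
t: 17.15
position: [552.2, -87.0, 181.6]
ee_rot: [3.135, 0.0, 1.377]
contact_force: [0.5, 0.0, -1.8]
finger_gap: 54.6
```

```bash
python3 - <<'E'
from k import *
print(p,s["ee_rot"],s["finger_gap"],s["contact_force"],s["t"])
for n in ("scene","side","wrist"):
    im,dd,Kc,V=grab(n); W=cloud(dd,Kc,V); x,y,z=np.moveaxis(W,-1,0)
    for nm,ce,lo,hi in (("near cap",(652,206.5),135,146),("far cap",(707,195.5),135,146)):
        m=(np.hypot(x-ce[0],y-ce[1])<30)&(z>lo)&(z<hi)
        if m.sum()>50: print(n,nm,m.sum(),np.round(cv2.minEnclosingCircle(W[m][:,:2].astype(np.float32))[0],1),np.median(z[m]).round(1))
    m=(np.hypot(x-p[0],y-p[1])<36)&(z>60)&(z<300)
    if n!="wrist": print(n,"held zmin",np.nanmin(z[m]))
E
```

```text
[552.16302773 -86.97150852 181.55506644] [3.13461556e+00 3.42338469e-04 1.37701185e+00] 54.64029960697054 [ 0.52519003  0.03043345 -1.7898968 ] 17.15
scene near cap 631 [652.4 206.9] 139.7
scene far cap 657 [707.3 195.1] 139.7
scene held zmin 99.9369158135478
side near cap 146 [651.4 203.5] 140.9
side far cap 149 [705.3 194.5] 140.8
side held zmin 102.06452935228846
```

```bash
python3 - <<'E'
from k import *
RD=down(78.9)
print(row([555,215,181],RD)); plan([555,215,181],RD,12,1,0)
E
```

```text
[2.9668, -0.5325, -0.0228, 0.0004, -0.0001, -0.0]
[[0.247, -0.044, -0.002, 0, 0, 0, 0], [0.494, -0.089, -0.004, 0, 0, 0, 0], [0.742, -0.133, -0.006, 0, 0, 0, 0], [0.989, -0.177, -0.008, 0, 0, 0, 0], [1.236, -0.222, -0.01, 0, 0, 0, 0], [1.483, -0.266, -0.011, 0, 0, 0, 0], [1.731, -0.311, -0.013, 0, 0, 0, 0], [1.978, -0.355, -0.015, 0, 0, 0, 0], [2.225, -0.399, -0.017, 0, 0, 0, 0], [2.472, -0.444, -0.019, 0, 0, 0, 0], [2.72, -0.488, -0.021, 0, 0, 0, 0], [2.967, -0.532, -0.023, 0, 0, 0, 0], [2.967, -0.532, -0.023, 0, 0, 0, 0]]
err 0.0 maxdq 0.05 q [ 0.25  0.41  1.59  0.    1.14 -1.12]
```

>>> apply_moves(
  increments=[
    [0.25,-0.05,0,0,0,0,0],
    [0.5,-0.09,0,0,0,0,0],
    [0.75,-0.13,0,0,0,0,0],
    [1,-0.18,0,0,0,0,0],
  ],
)

```text
t: 17.8
position: [551.7, 15.8, 178.1]
ee_rot: [3.141, 0.0, 1.377]
contact_force: [0.8, 0.1, -2.2]
finger_gap: 54.7
```

>>> apply_moves(
  increments=[
    [0.3,-0.05,0,0,0,0,0],
    [0.6,-0.1,0,0,0,0,0],
    [0.9,-0.15,0,0,0,0,0],
    [1,-0.18,0,0,0,0,0],
  ],
)

```text
t: 18.3
position: [553.3, 117.9, 178.2]
ee_rot: [3.141, 0.0, 1.379]
contact_force: [0.3, 0.0, -2.5]
finger_gap: 55.4
```

>>> apply_moves(
  increments=[
    [0.3,-0.05,0,0,0,0,0],
    [0.6,-0.1,0,0,0,0,0],
    [0.8,-0.14,0,0,0,0,0],
    [0.96,-0.17,0,0,0,0,0],
    [0.96,-0.17,0,0,0,0,0],
    [0.96,-0.17,0,0,0,0,0],
  ],
)

```text
t: 19.05
position: [556.1, 213.3, 179.6]
ee_rot: [3.138, 0.001, 1.377]
contact_force: [-0.2, -1.1, -2.3]
finger_gap: 54.7
```

```bash
python3 - <<'E'
from k import *
print(p,s["ee_rot"],s["finger_gap"],s["contact_force"],s["t"])
for n in ("scene","side"):
    im,dd,Kc,V=grab(n); W=cloud(dd,Kc,V); x,y,z=np.moveaxis(W,-1,0)
    cv2.imwrite(f"pics/f_{n}.png",im)
    m=(np.hypot(x-p[0],y-p[1])<31)&(z>88)&(z<150)
    if m.sum()>20: print(n,m.sum(),"zmin",np.percentile(z[m],[0.5,3]),np.round(cv2.minAreaRect(W[m][:,:2].astype(np.float32))[0],1))
a=cv2.imread("pics/f_scene.png");b=cv2.imread("pics/f_side.png")
cv2.imwrite("pics/f.png",np.hstack([a[160:380,300:520],cv2.resize(b[60:210,150:350],(293,220))]))
RD=down(78.9); plan([587.2,218.1,112],RD,5,1,0)
E
```

```text
[556.0505502  213.34851211 179.55754479] [3.13835779e+00 6.51737790e-04 1.37695824e+00] 54.71407679804683 [-0.19618251 -1.1038711  -2.31222532] 19.05
scene 519 zmin [101.11485917 103.90518611] [572.8 223.8]
side 266 zmin [101.75355568 103.51425549] [565.5 197.1]
[[0.022, 0.059, 0.136, 0, 0, 0, 0], [0.043, 0.117, 0.271, 0, 0, 0, 0], [0.065, 0.176, 0.407, 0.001, 0, 0, 0], [0.086, 0.235, 0.542, 0.001, 0, 0, 0], [0.108, 0.293, 0.678, 0.001, 0, 0, 0], [0.108, 0.293, 0.678, 0.001, 0, 0, 0]]
err 0.0 maxdq 0.02 q [ 0.25  0.53  1.58 -0.    1.03 -1.13]
```

View pics/f.png

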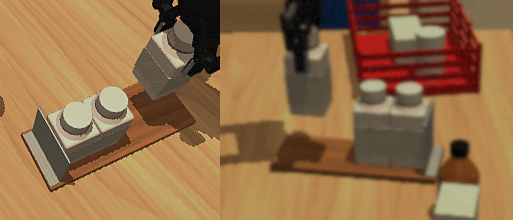

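View f: the bottle is held upright over the free end of the board (left half, (165,60)), in line with the row, which is undisturbed. Going down with a gap of about 12 mm.

>>> apply_moves(
  increments=[
    [0.02,0.06,0.14,0,0,0,0],
    [0.045,0.12,0.28,0,0,0,0],
    [0.065,0.18,0.42,0,0,0,0],
    [0.085,0.235,0.6,0.001,0,0,0],
    [0.108,0.293,0.75,0.001,0,0,0],
    [0.108,0.293,0.84,0.001,0,0,0],
    [0.108,0.293,0.84,0.001,0,0,0],
  ],
)

```text
t: 20.02
position: [586.4, 218.8, 94.7]
ee_rot: [-3.14, 0.001, 1.377]
contact_force: [0.2, -0.4, -2.2]
finger_gap: 54.9
```

```bash
python3 - <<'E'
from k import *
print(p,s["ee_rot"],s["contact_force"])
a=np.array([.9813,-.1925]);b=np.array([.1925,.9813])
for n in ("scene","side"):
    im,dd,Kc,V=grab(n); W=cloud(dd,Kc,V); x,y,z=np.moveaxis(W,-1,0)
    u=(W[...,:2]-[651.9,205.2])@a; v=(W[...,:2]-[651.9,205.2])@b
    # right-hand (-v) sides visible from side cam / left (+v) and tops from scene
    for nm,lo,hi in(("held",-110,-33),("near",-33,29),("far",29,90)):
        m=(u>lo)&(u<hi)&(np.abs(v)<36)&(z>25)&(z<85)
        if m.sum()>30: print(n,nm,m.sum(),"u",np.percentile(u[m],[1,99]).round(1),"v",np.percentile(v[m],[1,50,99]).round(1),"z",np.percentile(z[m],[0.5]).round(1))
    m=(u>-110)&(u<-33)&(np.abs(v)<36)&(z>12)&(z<85); print("held u near base: min z",np.percentile(z[m],[1,2,5]).round(1))
    cv2.imwrite(f"pics/g_{n}.png",im)
b=cv2.imread("pics/g_side.png"); a=cv2.imread("pics/g_scene.png")
cv2.imwrite("pics/g.png",np.hstack([cv2.resize(a[190:370,310:490],(390,390)),cv2.resize(b[90:190,200:310],(390,355))[:355].repeat(1,0) if 0 else cv2.resize(b[90:190,200:300],(390,390))]))
E
```

```text
[586.39565705 218.77513889  94.74216322] [-3.13989403e+00  8.64505727e-04  1.37703755e+00] [ 0.16700406 -0.36720332 -2.16126658]
scene held 285 u [-90.3 -39. ] v [20.2 28.7 29.4] z [25.2]
scene near 334 u [-26.9  28.1] v [28.6 29.8 30.5] z [25.5]
scene far 820 u [30.4 89. ] v [-34.5  17.2  35. ] z [25.3]
held u near base: min z [12.1 12.1 12.3]
side held 628 u [-94.9 -38.8] v [-31.7 -26.8  15.2] z [25.3]
side near 554 u [-28.   27.9] v [-30.5 -26.2 -21.6] z [25.6]
side far 622 u [29.4 88.3] v [-31.6 -26.5  32.5] z [25.5]
held u near base: min z [12.3 12.5 13. ]
```

View pics/g.png

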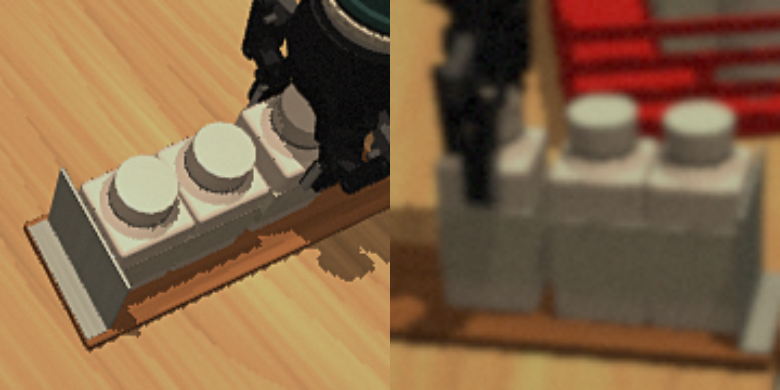

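View g: the held bottle (left in the side half, columns 445–545) stands in line with the row, about 11 mm short of it and with about 1 mm lateral offset. Closing up in small steps now.

>>> apply_moves(
  increments=[
    [0.01,0.03,0,0,0,0,0],
    [0.01,0.06,0,0,0,0,0],
    [0.01,0.085,0,0,0,0,0],
    [0.01,0.085,0.01,0,0,0,0],
    [0.01,0.085,0.01,0,0,0,0],
  ],
)

```text
t: 20.75
position: [595.6, 218.3, 94.7]
ee_rot: [-3.141, 0.0, 1.377]
contact_force: [-0.4, -0.6, -2.1]
finger_gap: 55.2
```

>>> apply_moves(
  increments=[
    [0,0.008,0,0,0,0,0],
    [0,0.015,0,0,0,0,0],
    [0,0.015,0,0,0,0,0],
  ],
)

```text
t: 21.12
position: [597.4, 218.0, 94.8]
ee_rot: [3.141, -0.0, 1.377]
contact_force: [0.1, 0.4, -1.8]
finger_gap: 55.2
```

>>> apply_moves(
  increments=[
    [0,0,0.008,0,0,0,0],
    [0,0,0.015,0,0,0,0],
    [0,0,0.015,0,0,0,0],
  ],
)

```text
t: 21.5
position: [597.1, 218.0, 93.2]
ee_rot: [3.142, 0.0, 1.377]
contact_force: [-0.0, -0.1, -2.0]
finger_gap: 54.7
```

>>> apply_moves(
  increments=[
    [0,0.005,0.005,0,0,0,0],
    [0,0.01,0.005,0,0,0,0],
    [0,0.01,0.005,0,0,0,0],
  ],
)

```text
t: 21.88
position: [597.9, 217.8, 92.8]
ee_rot: [-3.141, 0.0, 1.377]
contact_force: [-1.0, -0.3, -1.3]
finger_gap: 55.0
```

>>> apply_moves(
  increments=[
    [0,0.0,0.005,0,0,0,0],
    [0,0.0,0.01,0,0,0,0],
    [0,0.0,0.01,0,0,0,0],
  ],
)

```text
t: 22.25
position: [598.1, 217.8, 92.5]
ee_rot: [3.141, -0.0, 1.377]
contact_force: [-3.3, 0.4, 4.5]
finger_gap: 55.2
```

>>> apply_moves(
  increments=[
    [0,0.005,0,0,0,0,0],
    [0,0.01,0,0,0,0,0],
    [0,0.01,0,0,0,0,0],
  ],
)

```text
t: 22.62
position: [598.2, 217.8, 92.5]
ee_rot: [-3.14, 0.0, 1.377]
contact_force: [-5.5, 1.2, 6.2]
finger_gap: 54.7
```

>>> apply_moves(
  increments=[
    [0,0.005,-0.005,0,0,0,0],
    [0,0.01,-0.005,0,0,0,0],
    [0,0.01,-0.005,0,0,0,0],
  ],
)

```text
t: 23.0
position: [598.5, 217.7, 92.5]
ee_rot: [-3.139, 0.0, 1.377]
contact_force: [-6.0, 1.3, 5.4]
finger_gap: 54.8
```

```bash
cat > chk.py <<'E'
from k import *
print(p,s["contact_force"],s["t"])
a=np.array([.9813,-.1925]);b=np.array([.1925,.9813])
for n in ("scene","side"):
    im,dd,Kc,V=grab(n); W=cloud(dd,Kc,V); x,y,z=np.moveaxis(W,-1,0)
    u=(W[...,:2]-[651.9,205.2])@a; v=(W[...,:2]-[651.9,205.2])@b
    for nm,c0 in(("new",-56),("near",0),("far",56)):
        m=(abs(u-c0)<26)&(abs(v)<26)&(z>134)&(z<146)
        if m.sum()>30: print(n,nm,"cap",m.sum(),np.round(np.array(cv2.minEnclosingCircle(np.c_[u[m],v[m]].astype(np.float32))[0]),1),"z",np.median(z[m]).round(1))
        m=(abs(u-c0)<27)&(abs(abs(v)-28)<7)&(z>25)&(z<80)&((v>0)==(n=="scene"))
        if m.sum()>30: 
            A=np.c_[u[m]-c0,z[m]-60,np.ones(m.sum())]; f=np.linalg.lstsq(A,v[m],rcond=None)[0]
            print(n,nm,"side face v",f[2].round(1),"yaw deg",np.rad2deg(f[0]).round(1),"lean deg",np.rad2deg(f[1]).round(1),"u",np.percentile(u[m],[1,99]).round(1))
    cv2.imwrite(f"pics/{T2}_{n}.png",im)
E
sed -i '1i T2="h"' chk.py; python3 chk.py
```

```text
[598.49812008 217.6841082   92.54513961] [-5.98148096  1.27613357  5.3612477 ] 23.0
scene new cap 269 [-43.5  -3.5] z 139.7
scene new side face v 30.0 yaw deg -0.4 lean deg -0.0 u [-80.5 -30.1]
scene near cap 634 [0.6 2.2] z 139.8
scene near side face v 29.8 yaw deg -0.3 lean deg 0.2 u [-26.3  26.1]
scene far cap 668 [57.3  1.1] z 139.8
scene far side face v 29.4 yaw deg -0.3 lean deg 0.2 u [29.6 76. ]
side new cap 41 [-42.1  -1.4] z 140.5
side new side face v -26.4 yaw deg -0.1 lean deg -0.4 u [-82.3 -29.9]
side near cap 161 [1.7 0.5] z 141.0
side near side face v -26.5 yaw deg 0.3 lean deg 0.0 u [-26.1  26.8]
side far cap 158 [56.1 -1.3] z 140.7
side far side face v -26.9 yaw deg -0.6 lean deg -0.5 u [29.5 80.3]
```

>>> apply_moves(
  increments=[
    [0,0,-0.005,0,0,0,0.5],
    [0,0,-0.005,0,0,0,1],
    [0,0,-0.005,0,0,0,1],
    [0,0,-0.005,0,0,0,1],
    [0,0,-0.005,0,0,0,1],
    [0,0,-0.005,0,0,0,1],
    [0,0,-0.1,0,0,0,1],
    [0,0,-0.4,0,0,0,1],
    [0,0,-0.8,0,0,0,1],
    [0,0,-1,0,0,0,1],
    [0,0,-1,0,0,0,1],
  ],
)

```text
t: 24.48
position: [601.7, 217.9, 194.9]
ee_rot: [3.137, -0.002, 1.377]
contact_force: [-0.0, -0.3, 0.2]
finger_gap: 85.1
```

>>> apply_moves(
  increments=[
    [0,-0.3,-0.3,0,0,0,1],
    [0,-0.8,-0.5,0,0,0,1],
    [0,-1,-0.5,0,0,0,1],
    [0,-1,-0.5,0,0,0,1],
  ],
)

```text
t: 24.98
position: [500.5, 236.7, 241.4]
ee_rot: [-3.141, 0.001, 1.378]
contact_force: [0.8, 0.2, 0.2]
finger_gap: 85.7
```

```bash
sed -i 's/T2="h"/T2="i"/' chk.py; python3 chk.py; python3 - <<'E'
import cv2,numpy as np
a=cv2.imread("pics/i_scene.png");b=cv2.imread("pics/i_side.png")
cv2.imwrite("pics/i.png",np.hstack([cv2.resize(a[190:370,310:490],(390,390)),cv2.resize(b[90:190,200:300],(390,390))]))
E
```

```text
[500.5184598  236.68034655 241.42767527] [0.81494409 0.1739425  0.16071994] 24.975
scene new cap 614 [-56.    2.9] z 139.5
scene new side face v 30.2 yaw deg -0.2 lean deg 0.2 u [-82. -30.]
scene near cap 640 [0.5 1.6] z 139.5
scene near side face v 29.7 yaw deg -0.2 lean deg 0.2 u [-26.2  26.4]
scene far cap 668 [57.   1.4] z 139.7
scene far side face v 29.5 yaw deg -0.2 lean deg 0.1 u [30.3 75.4]
side new cap 155 [-56.2   0.5] z 140.8
side new side face v -26.0 yaw deg -0.5 lean deg -0.0 u [-82.1 -29.9]
side near cap 161 [0.4 0.2] z 140.7
side near side face v -26.5 yaw deg -0.2 lean deg -0.9 u [-26.5  26.3]
side far cap 160 [57.2  0.7] z 140.9
side far side face v -26.8 yaw deg 0.2 lean deg -0.3 u [29.5 80.2]
```

View pics/i.png

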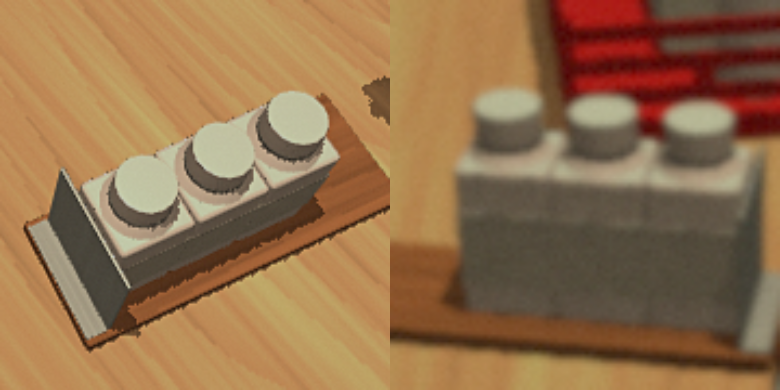

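View i: all three bottles stand in one closed row with no visible gap. The new-to-near cap spacing is 56.5 mm in both cameras, the lateral offset is about 1 mm or less, and yaw and lean are within 0.5°. The gripper is clear, so I'm handing in.

```bash
python3 -c "
from workcell import manip,telemetry
print(telemetry.observe()['contact_force']); print(manip.sign_off())"
```

```text
[-0.55788686  0.11030145  0.82423926]
the job is handed in; nothing more can be done
None
```

The fallen bottle now stands upright on the stock board, closed up against the near row bottle. I handed the job in at about 25 s of the 64 s allowed; the sign-off reported no verdict.

**What I did:** I gripped the lying bottle by its sides and stood it up on the free desk. Then I regripped it from above and set it on the board. I closed it up gently until it met about 6 N of resistance, let go and backed the arm clear.

**Last checks, from the two fixed cameras after release:**

| Check | Measured | Limit |
|---|---|---|
| Centre spacing to the near bottle | 56.5 mm (about 0.5 mm gap) | 59.5 mm |
| Sideways offset | about 1 mm or less | 9 mm |
| Turn of the new bottle | up to 0.5° | 5° |
| Lean of the new bottle | 0.2° or less | 3.4° |
| Cap-top height | 139.5–140.8 mm, same as the row | – |
| Wrist force | about zero | – |

- **Disagreement between cameras:** they differ by up to about 2.5 mm on sideways position in the world frame. They agree on spacing and alignment between bottles.
- **Row bottles:** they stayed within about 2 mm of where I first measured them.
- **Amber bottle and carton:** the arm did not work near them, but I did not measure them again at the end.
- **What failed on the way:** the first plan, a 45° tilted grasp, was stopped by the joint 4 limit, so I stood the bottle on the desk first and regripped it.

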